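Third hand: hold a headphone hook against the desk upstand

ROBOT

A 6-joint arm with a two-finger parallel gripper is mounted at the origin on the work surface. World frame = base frame: x ahead of the robot, y to its left, z up, the work surface at z = 0. Lengths are in m, angles in rad, forces in N, time in s.
With the tool pointing down it reaches from about 0.35 to 0.725 m from the base axis. Payload 4.3 kg.
Tool frame: the origin (TCP) lies at the very end of the fingers, on their centre line; the grasp point (between the pads) lies 19 mm behind it; z points along the fingers, y is the line along which they close (so a half turn about z gives the same grasp; the last joint's range is limited). The gripper opens to 85 mm and grips with 20 to 120 N. Pads are 22 mm wide; open, the fingers measure 114 mm over their backs; the gripper's body (76 mm by 85 mm) begins 54 mm behind the grasp point. The pads swing forward as they close: fully open they stand 13 mm farther back than shut.
Start: joints at [-1.251, 0.377, 0.081, 1.274, 0, 1.46], TCP at [0.24, -0.523, 0.231] pointing down, gripper open.
Joint ranges: [-2.72, 2.72], [-0.84, 1.66], [-1.02, 1.22], [-1.77, 2.12], [-1.37, 1.28], [-3.14, 3.14]. Speed limits (rad/s): [2.57, 2.57, 3.14, 3.14, 3.14, 3.14].

INTERFACE

Orientations are given as a unit quaternion [w, x, y, z].
In Python, from rig import ctrl gives the robot as it stands. Calls block until the motion is done:
- ctrl.movep(position, orientation): joint-space move of the TCP to a pose.
- ctrl.move_linear(position, max_speed=0.15, attitude=None): straight line of the TCP; attitude=None keeps the orientation; max_speed is the mean speed in m/s.
- ctrl.movej(angles): joint-space move.
- ctrl.command_gripper(opening): finger opening in m; the grip force is fixed at half the most; returns when the fingers have stopped.
- ctrl.sleep(seconds).
- ctrl.solve_ik(position, orientation): joint angles nearest the present ones, or None.
- ctrl.grab_frame(name): name is "side" or "top" or "wrist"; returns the picture (384x512x3 uint8, red, green, blue); there is no depth.
- ctrl.calibration(name): a dict with "fx", "fy", "cx", "cy" (pixels), "k1" (the pictures are not rectified: a ray, as slopes to the right and down, at radius r is drawn at 1 + k1 r^2 times it, then the intrinsics apply), "T" (4x4, takes a point from camera to world coordinates); the wrist camera has in their place "mount" (4x4, takes a point from camera to tool coordinates, whose origin is the TCP and whose axes are the flange's). Camera axes: x right, y up, looking along -z (the intrinsics and any distortion apply to the point x, -y, -z); pixel columns grow to the right and rows downward; lengths in m; the calibration is good to about 2 mm. A picture is of the moment at which its call begins: read the wrist's pose just before it. calibration takes no time and is no camera call.
A pose or a line that the arm cannot do raises ctrl.PlanningError and nothing moves.
- ctrl.sign_off(): hands the job in; it is judged then, once.
Readings, each from a call of its own:
- ctrl.current_clock(): time.
- ctrl.current_q(): joint angles.
- ctrl.current_qd(): joint speeds.
- ctrl.current_joint_torque(): joint torques, N m.
- ctrl.current_tcp_pos(): TCP position.
- ctrl.current_tcp_rot(): TCP orientation.
- ctrl.current_contact_force(): force on the tool from outside, world axes, zero at the start.
- ctrl.current_torque(): the same for the moment, N m.
- ctrl.current_grip_width(): finger opening in m.
- ctrl.current_gripper_force(): force on a finger pad.
Only numpy, scipy, OpenCV 4.12 (cv2) and the standard library are available. Lean on these libraries where they do the work, as an engineer would, in place of code of your own. Each camera call takes 0.05 s, during which the arm holds its last target. There are 200 camera calls.

TASK

Take the headphone hook (the upright block with one upturned peg) out of the tray of fittings, leaving the other fittings in the tray, and be my third hand: hold it level in the air with its flat back flush against the front of the sprung desk upstand, centred over the two screw holes, and press it there with a steady push of about 10 newtons, never a hard shove, with only the hook and not the gripper touching the upstand. Leave the other things on the desk where they are. Finish while still holding and pressing: do not let go, I will drive the screws from behind.

Things in the scene. Friction and masses are not known exactly. Their poses are not given: they have to be found in the camera images.
- hook: Aluminium headphone hook standing in the tray, about 0.2 kg. Block 36 (x) by 40 (y) by 60 mm (z up); origin: centre of its underside. A 10 mm round peg leaves the front (+y) face 20 mm above the underside and bends up at y 54 to end at y 62, z 38 mm. The flat back is the -y face. Can be gripped from above across the 36 mm (along x). In the tray its y axis is within 0.95 rad of world +y.
- hook_back (a point): Centre of the hook's flat back face: 20 mm to -y of the block's centre and 30 mm above its underside; axes as the hook's. It belongs on mount.
- panel: Upright grey panel, 260 wide (x), 12 thick (y), 20 to 125 mm above the desk. Origin: on the desk below the middle of its front face; y points level out of that face, to the tray side (within 0.3 rad of world +y). Rides on two sprung guide pins: pushed along its -y it yields 1 mm per newton from first touch, to a stop at 25 mm, springs back, cannot turn.
- mount (a point): Midpoint between the two dark 7 mm screw holes (20 mm apart, side by side) on the panel's front face, mid-width, 105 mm above the desk; axes as the panel's; it moves with the panel.
- stand: Fixed dark steel foot and posts behind the panel: foot 260 by 100 by 12 mm, 8 to 108 mm behind the unpressed front face; posts 24 by 20 mm, 130 mm tall, 50 to 70 mm behind it, 100 mm either side of the middle. Origin: on the desk below the middle of the unpressed front face; axes as the panel's.
- tray: Fixed open grey plastic tray, 270 (x) by 410 (y) mm, walls 30 mm high and 5 mm thick, floor 5 mm above the desk; origin under its centre. It holds six loose aluminium fittings in any order, their centres roughly 110 mm apart.
- spacer: Aluminium spacer block without peg, 36 by 30 by 40 mm high, in the tray; origin under its centre. Not wanted.
- channel: Aluminium U channel, open upward, 40 by 36 by 36 mm high, in the tray; origin under its centre. Not wanted.
- grommet: Aluminium ring, 52 mm outside, 36 mm inside, 16 mm high, in the tray; origin under its centre. Not wanted.
- angle: Aluminium angle bracket, foot 36 by 36 by 6 mm with an upright 40 mm high along its -y edge, in the tray; origin under the foot's centre. Not wanted.
- bar: Aluminium square bar, 50 by 16 by 16 mm, lying in the tray; origin under its centre. Not wanted.
- stapler: Bystander: black stapler, 130 (x) by 36 by 57 mm high, on the desk beyond the work; origin under its centre.
- mouse: Bystander: black computer mouse, 100 by 62 by 33 mm, on the desk beyond the work; origin under its centre.
- pen_pot: Bystander: black open pen pot, 80 mm across, 95 mm tall, on the desk beyond the upstand; origin under its centre.
- screwdriver: Bystander: screwdriver lying on the desk behind the upstand.
There are look-alikes about, which are no part of the job. What is shaped like the hook but green is not meant.

How it is judged:
On the way, in this order (a step that is already met when the one before it is completed fails the run):
1. the hook is lifted clear of the tray by the fingers (height (world z) of hook above 0.05 m and contact force between hook and the fingers above 3 N and contact force between hook and tray below 0.1 N), for 0.2 s.
2. the hook is held flush on the panel over the holes, pressed with 6 to 15 N, for a second (x of hook_back in the frame of mount between -0.008 and 0.008 m and z of hook_back in the frame of mount between -0.008 and 0.008 m and y of hook_back in the frame of mount between -0.004 and 0.004 m and angle between the y axis of hook and the y axis of panel, either way round below 0.1 rad and angle between hook's own z axis and vertical below 0.1 rad and contact force between hook and panel between 6 and 15 N and contact force between hook and the fingers above 3 N and contact force between hook and tray below 0.1 N and contact force between each of the arm, the fingers and panel below 0.5 N and contact force between hook and stapler below 0.1 N and contact force between hook and mouse below 0.1 N and contact force between hook and pen_pot below 0.1 N and contact force between hook and screwdriver below 0.1 N), for 1 s.
At the end, for the whole second after the job is handed in: Fingers still hold the hook, nothing else carries it: at rest, upright and flush within 0.1 rad, back centre within 8 mm sideways and in height of the holes' midpoint and 4 mm of the face, pressing with 6 to 15 N; robot itself not touching the panel; other fittings in the tray (all of step 2 and linear speed of hook below 0.01 m/s and angular speed of hook below 0.1 rad/s and height (world z) of each of spacer, channel, grommet, angle, bar below 0.06 m and horizontal distance between each of spacer, channel, grommet, angle, bar and tray below 0.2 m); the arm keeps its last pose, push and grip.
It fails at once if the hook or the robot shoves the panel with more than 25 N (contact force between any of hook, the arm, the fingers and panel above 25 N).
It fails at once if another fitting is lifted out of the tray (height (world z) of any of spacer, channel, grommet, angle, bar above 0.06 m).
It fails at once if a bystander is moved by more than 20 mm or tipped (distance of any of stapler, mouse, pen_pot, screwdriver from where it was at the start of the episode above 0.02 m or angle between any of stapler, mouse, pen_pot's own z axis and vertical above 0.3 rad).
It also fails if it takes over 42 s, if anything falls off the work surface, if the arm or the gripper's body presses on something with over 40 N, if the wrist force passes 120 N, or if a joint passes its speed limit or range.

## Working session

There is one attempt and no reset: what is moved stays moved. The work goes in short steps, each a Python script; the robot and the scene stay as the last script left them, time stands still between calls to the robot, and variables do not carry over. Pictures are saved under pics/ and viewed, at most 10 in all, crops included, and the job is handed in when it is done.

```bash
mkdir -p pics; python3 - <<'E'
from rig import ctrl
import cv2,numpy as np
ims=[]
for n in("side","top"):
    im=ctrl.grab_frame(n);cv2.imwrite(f"pics/{n}0.png",im[:,:,::-1])
    im=cv2.resize(im,(800,600),interpolation=cv2.INTER_CUBIC);cv2.imwrite(f"pics/{n}0b.png",im[:,:,::-1])
    c=ctrl.calibration(n);print(n,{k:np.round(v,4).tolist() for k,v in c.items()})
print(ctrl.calibration("wrist"),ctrl.current_clock(),ctrl.current_tcp_rot())
E
```

```text
side {'fx': 387.9412, 'fy': 387.9412, 'cx': 253.6467, 'cy': 195.2726, 'k1': -0.0938, 'T': [[-0.9978, 0.0344, -0.0574, 0.4917], [-0.0667, -0.5837, 0.8092, 0.7264], [-0.0057, 0.8112, 0.5847, 0.6593], [0.0, 0.0, 0.0, 1.0]]}
top {'fx': 397.7669, 'fy': 397.7669, 'cx': 257.1712, 'cy': 185.7835, 'k1': -0.0766, 'T': [[-0.0242, 0.9818, -0.1881, 0.3733], [-0.9992, -0.0298, -0.0271, -0.0861], [-0.0322, 0.1873, 0.9818, 1.1007], [0.0, 0.0, 0.0, 1.0]]}
{'fx': 273.30881739103023, 'fy': 273.30881739103023, 'cx': 252.62778155758144, 'cy': 190.08284597650214, 'k1': -0.06491293442022393, 'mount': array([[-8.48004400e-05,  9.52098117e-01,  3.05792687e-01,
         7.78480621e-02],
       [ 9.99999995e-01,  6.55167633e-05,  7.33243583e-05,
         9.53152118e-04],
       [ 4.97774364e-05,  3.05792692e-01, -9.52098118e-01,
        -1.42993520e-01],
       [ 0.00000000e+00,  0.00000000e+00,  0.00000000e+00,
         1.00000000e+00]])} 0.1 [-9.34477180e-04  9.76996370e-01  2.13253858e-01 -1.08216464e-04]
```

View pics/top0b.png

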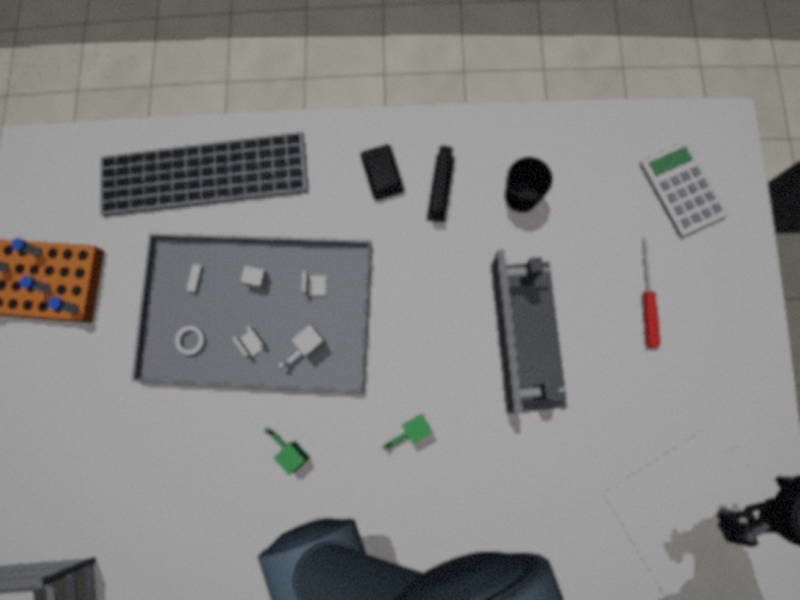

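View pics/side0b.png

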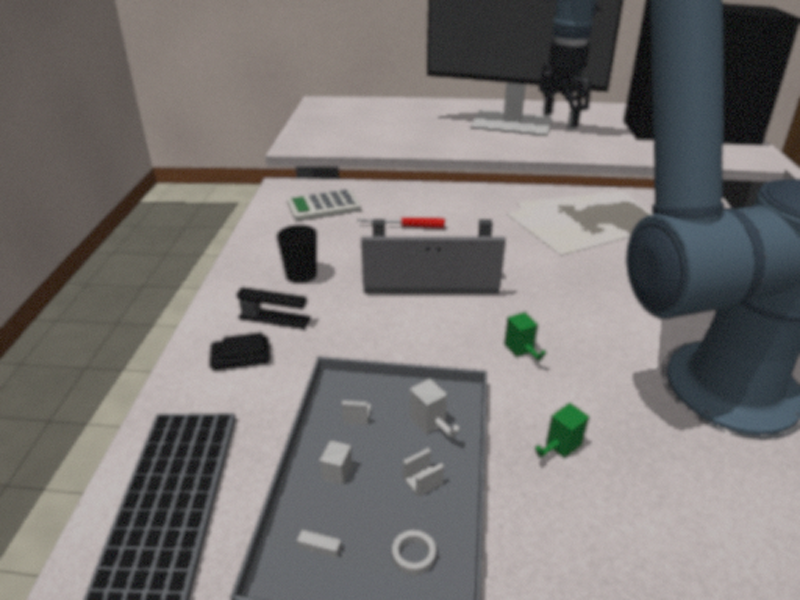

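The top view shows the hook in the tray at (308,340), with its peg running to (285,365). The panel is at about (505,330), and the green decoys are outside the tray. In the side view the two holes are at about (428,249) and (438,249), and the hook top is at about (429,390).

```bash
cat > h.py <<'E'
from rig import ctrl
import cv2,numpy as np
from scipy.spatial.transform import Rotation as R
def Rq(q): return R.from_quat(np.roll(q,-1)).as_matrix()
def quat(M): return np.roll(R.from_matrix(M).as_quat(),1)
def tooldown(yx):  # fingers close along horizontal angle yx
    y=np.array([np.cos(yx),np.sin(yx),0]);z=np.array([0,0,-1.]);return np.column_stack([np.cross(y,z),y,z])
def camT(n,pose=None):
    c=ctrl.calibration(n)
    if n!="wrist": return c,np.array(c["T"])
    T=np.eye(4);T[:3,:3]=Rq(pose[1]);T[:3,3]=pose[0];return c,T@c["mount"]
def rays(c,T,px):
    K=np.array([[c["fx"],0,c["cx"]],[0,c["fy"],c["cy"]],[0,0,1]])
    u=cv2.undistortPoints(np.array(px,float).reshape(-1,1,2),K,np.array([c["k1"],0,0,0.]))[:,0]
    d=np.c_[u[:,0],-u[:,1],-np.ones(len(u))]@T[:3,:3].T
    return T[:3,3],d
def onplane(c,T,px,z):
    o,d=rays(c,T,px);return o+d*((z-o[2])/d[:,2])[:,None]
def project(c,T,P):
    K=np.array([[c["fx"],0,c["cx"]],[0,c["fy"],c["cy"]],[0,0,1]])
    p=(np.atleast_2d(P)-T[:3,3])@T[:3,:3]*[1,-1,-1]
    return cv2.projectPoints(p,np.zeros(3),np.zeros(3),K,np.array([c["k1"],0,0,0.]))[0][:,0]
E
python3 - <<'E'
from h import *
top=cv2.imread("pics/top0.png");side=cv2.imread("pics/side0.png")
g=cv2.cvtColor(top,cv2.COLOR_BGR2GRAY)
c,T=camT("top")
m=np.zeros_like(g);m[155:245,95:232]=(g[155:245,95:232]>150)*255
cs,_=cv2.findContours(m,0,2)
for k in cs:
    if cv2.contourArea(k)>20:
        r=cv2.minAreaRect(k);print(np.round(r[0]),np.round(r[1]),cv2.contourArea(k),onplane(c,T,[r[0]],.065)[0].round(3))
cs_,Ts=camT("side")
print("mount",onplane(cs_,Ts,[[428*.64,249*.64],[438*.64,249*.64]],.105))
a=cv2.resize(top[200:240,170:220],(500,400),interpolation=0)
b=cv2.resize(side[140:200,225:330],(700,400)[:2],interpolation=0);b=cv2.resize(side[145:180,228:328],(800,280),interpolation=0)
a=cv2.resize(top[195:245,165:215],(300,300),interpolation=0);a2=cv2.resize(top[150:270,305:365],(150,300),interpolation=0)
out=np.zeros((590,800,3),np.uint8);out[:300,:300]=a;out[:300,310:460]=a2;out[310:]=b
cv2.imwrite("pics/crop.png",out)
E
```

```text
[160. 218.] [14.  7.] 72.5 [0.492 0.201 0.065]
[196. 218.] [11. 14.] 138.0 [0.492 0.107 0.065]
[204. 182.] [10.  7.] 68.5 [0.586 0.086 0.065]
[161. 176.] [11.  9.] 78.5 [0.607 0.202 0.065]
[123. 177.] [ 4. 15.] 37.5 [0.607 0.306 0.065]
mount [[ 0.50088919 -0.21608068  0.105     ]
 [ 0.48296015 -0.21714119  0.105     ]]
```

View pics/crop.png

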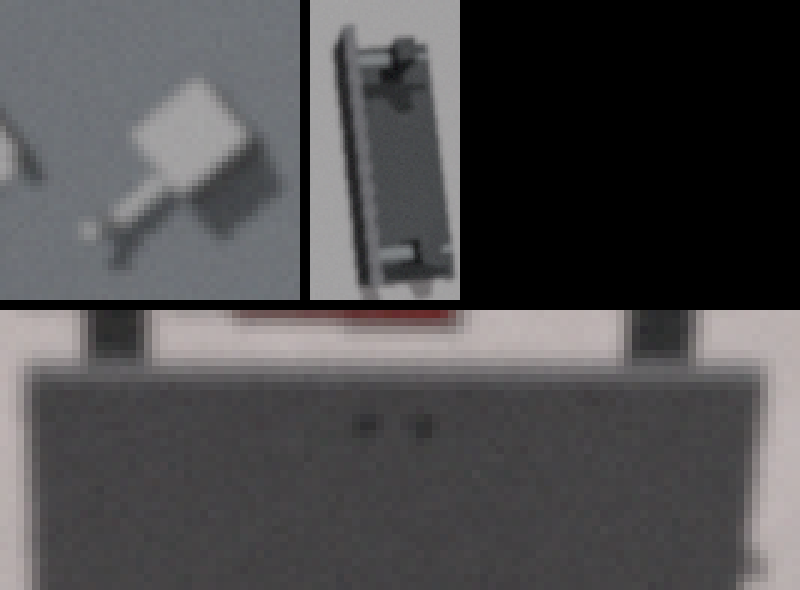

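```bash
cat > est.py <<'E'
from h import *
c,T=camT("top");cs,Ts=camT("side")
f=lambda p,s,o,oy=0:[( p[0])/s+o[0]-.5,(p[1]-oy)/s+o[1]-.5]
H=onplane(c,T,[f(p,6,(165,195)) for p in[(195,78),(247,132),(188,190),(132,135)]],.065)
hc=H.mean(0);tip=onplane(c,T,[f((88,230),6,(165,195))],.041)[0]
d=tip-hc;yawH=np.arctan2(-d[0],d[1])
E_=onplane(cs,Ts,[f(p,8,(228,145),310) for p in[(32,377),(764,377)]],.125)
M=onplane(cs,Ts,[f(p,8,(228,145),310) for p in[(367,426),(423,426)]],.105)
e=E_[0]-E_[1];yawP=np.arctan2(e[1],e[0]);mt=M.mean(0)
E
python3 - <<'E'
from est import *
print("hook",hc,"edges",np.linalg.norm(np.diff(H,axis=0),axis=1),"tip",tip,np.linalg.norm(d[:2]),"yaw",yawH)
for i in range(3):
    v=H[i+1]-H[i];print(np.arctan2(v[1],v[0])%(np.pi/2))
print("edge",E_,np.linalg.norm(e),"yawP",yawP,"mount",M,mt,E_.mean(0))
t=onplane(c,T,[[ (348-310)/2.5+305-.5,28/2.5+149.5],[(368-310)/2.5+305-.5,285/2.5+149.5]],.125);print("top front edge",t)
print(Rq(ctrl.current_tcp_rot()).round(2))
for nm,p,y in(("pick",[*hc[:2],.15],yawH),("place",[mt[0],mt[1]+.1,.12],yawP)):
    for k in(0,np.pi,-np.pi):
        q=ctrl.solve_ik(p,quat(tooldown(y+k)));print(nm,k,None if q is None else np.round(q,2))
E
```

```text
hook [0.49360866 0.10493837 0.065     ] edges [0.03363033 0.03592094 0.03512294] tip [0.45432356 0.15547317 0.041     ] 0.0640084839720245 yaw 0.6607996548086387
0.7548665283065206
0.7612741232935507
0.7876244166823948
edge [[ 0.61921586 -0.21085721  0.125     ]
 [ 0.3648836  -0.22592513  0.125     ]] 0.2547782210856622 yawP 0.05917585222274879 mount [[ 0.50246551 -0.21797984  0.105     ]
 [ 0.48282637 -0.21914114  0.105     ]] [ 0.49264594 -0.21856049  0.105     ] [ 0.49204973 -0.21839117  0.125     ]
top front edge [[ 0.61983158 -0.21835579  0.125     ]
 [ 0.36465494 -0.22433187  0.125     ]]
[[ 0.91  0.42 -0.  ]
 [ 0.42 -0.91  0.  ]
 [ 0.   -0.   -1.  ]]
pick 0 [ 0.08  0.28 -0.28  1.02  0.    0.99]
pick 3.141592653589793 [ 0.08  0.28 -0.28  1.02  0.   -2.15]
pick -3.141592653589793 [ 0.08  0.28 -0.28  1.02  0.   -2.15]
place 0 [-0.36  0.3  -0.32  0.94  0.    1.15]
place 3.141592653589793 [-0.36  0.3  -0.32  0.94  0.   -1.99]
place -3.141592653589793 [-0.36  0.3  -0.32  0.94  0.   -1.99]
```

```bash
python3 - <<'E'
from est import *
ctrl.movep([hc[0],hc[1],.18],quat(tooldown(.71)))
ctrl.sleep(.2)
P=(np.array(ctrl.current_tcp_pos()),np.array(ctrl.current_tcp_rot()))
im=ctrl.grab_frame("wrist");cv2.imwrite("pics/w1.png",im[:,:,::-1])
np.savez("w1.npz",p=P[0],q=P[1])
c,T=camT("wrist",P)
g=cv2.cvtColor(im,cv2.COLOR_RGB2GRAY)
print(P,ctrl.current_clock(),"pred hook top",project(c,T,[hc]),project(c,T,[tip]),ctrl.current_contact_force())
E
```

```text
(array([0.49384159, 0.10441781, 0.18000792]), array([6.16251337e-05, 4.17710383e-01, 9.08580229e-01, 1.50205573e-05])) 2.7667 pred hook top [[253.53153188 184.41842147]] [[256.57810429 116.4210439 ]] [-0.35471845  0.20796794 -0.86625368]
```

View pics/w1.png

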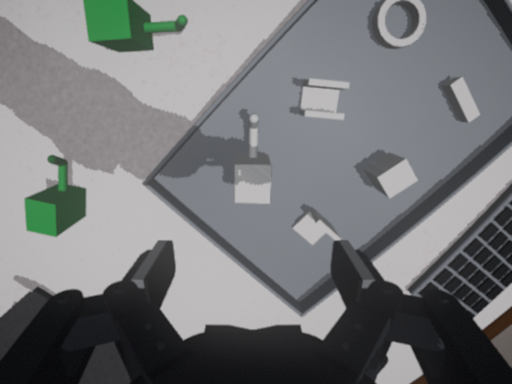

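The wrist view shows the hook top centred at about (253,184), as predicted, with the peg pointing straight up to (254,118). That confirms yaw 0.71. I'll grasp now.

```bash
python3 - <<'E'
from est import *
y=.71;gp=hc[:2]+.003*np.array([-np.sin(y),np.cos(y)])
ctrl.move_linear([*gp,.18],.1)
ctrl.move_linear([*gp,.022],.08)
print("down",ctrl.current_contact_force())
ctrl.command_gripper(0.02);ctrl.sleep(.2)
print("w",ctrl.current_grip_width(),ctrl.current_gripper_force(),ctrl.current_contact_force(),ctrl.current_tcp_pos())
ctrl.move_linear([*gp,.19],.1);ctrl.sleep(.3)
print("w",ctrl.current_grip_width(),ctrl.current_gripper_force(),ctrl.current_contact_force(),ctrl.current_tcp_pos(),ctrl.current_clock())
P=(np.array(ctrl.current_tcp_pos()),np.array(ctrl.current_tcp_rot()))
im=ctrl.grab_frame("wrist");cv2.imwrite("pics/w2.png",im[:,:,::-1])
E
```

```text
down [-0.06187103  0.29262012 -0.08556328]
w 0.03580555312922053 60.164122581481934 [ 0.18182167 -0.96621198  3.85140691] [0.49203632 0.10721557 0.02225684]
w 0.03524523238992495 59.95000720024109 [ 0.29813151  0.42358981 -2.43849457] [0.49153965 0.10720483 0.18981116] 7.9917
```

View pics/w2.png

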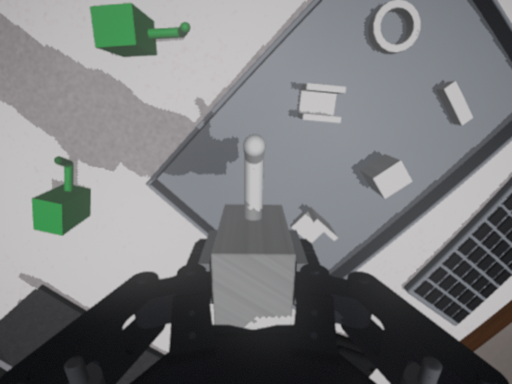

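The wrist view shows the hook gripped square, with its front top edge from (213,253) to (293,253) and the peg tip at (254,147).

```bash
python3 - <<'E'
from est import *
P=(np.array(ctrl.current_tcp_pos()),np.array(ctrl.current_tcp_rot()));c,T=camT("wrist",P)
A=Rq(P[1]);w=lambda t:P[0]+A@np.array(t)
print("pred front-top edge, bottom edge, peg tip",project(c,T,[w([.017,-.018,-.043]),w([.017,.018,-.043]),w([.017,-.018,.017]),w([.017,.018,.017]),w([.059,0,-.021])]).round(0).tolist())
yp=.05;n=np.array([-np.sin(yp),np.cos(yp)])
p=mt[:2]+n*(.023+.05)
print(mt,p)
ctrl.movep([*p,.16],quat(tooldown(yp)))
ctrl.move_linear([*p,.092],.1);ctrl.sleep(.4)
print(ctrl.current_tcp_pos(),ctrl.current_contact_force(),ctrl.current_clock(),ctrl.current_grip_width())
out=np.zeros((600,800,3),np.uint8)
im=ctrl.grab_frame("side")[:,:,::-1];cv2.imwrite("pics/s2.png",im);out[:300]=cv2.resize(im[140:200,200:360],(800,300),interpolation=0)
im=ctrl.grab_frame("top")[:,:,::-1];cv2.imwrite("pics/t2.png",im);out[300:,:400]=cv2.resize(im[170:245,260:360],(400,300),interpolation=0)
P=(np.array(ctrl.current_tcp_pos()),np.array(ctrl.current_tcp_rot()))
im=ctrl.grab_frame("wrist")[:,:,::-1];cv2.imwrite("pics/w3.png",im);out[300:,400:]=cv2.resize(im,(400,300))
np.savez("w3.npz",p=P[0],q=P[1])
cv2.imwrite("pics/c3.png",out)
E
```

```text
pred front-top edge, bottom edge, peg tip [[211.0, 255.0], [297.0, 255.0], [225.0, 204.0], [283.0, 204.0], [254.0, 146.0]]
[ 0.49264594 -0.21856049  0.105     ] [ 0.48899746 -0.14565172]
[ 0.48914841 -0.14576844  0.09226662] [ 0.1315099  -0.18784262 -2.66897539] 10.275 0.03522819772026261
```

View pics/c3.png

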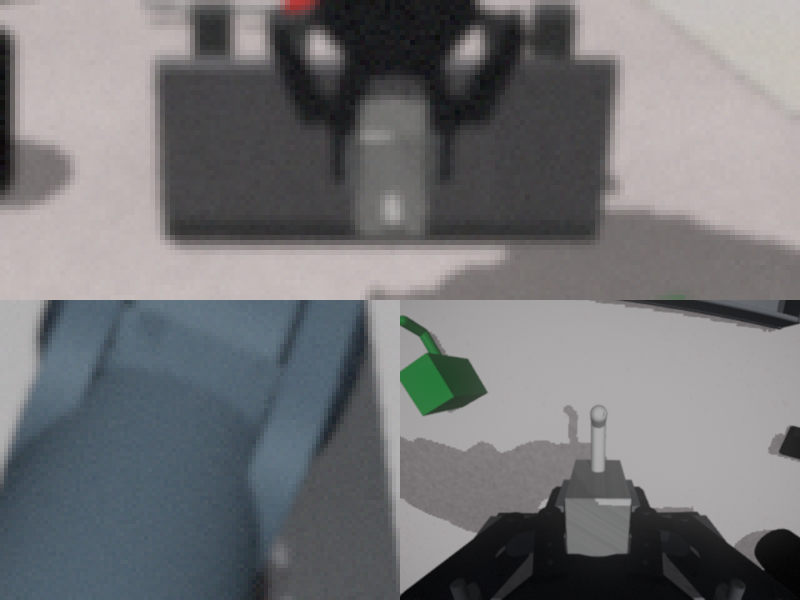

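The side view shows the hook upright in front of the panel, centred between its edges at crop columns 157 and 615 to within perspective. I'll press slowly on force feedback.

```bash
cat > press.py <<'E'
from est import *
yp=.05;n=np.array([-np.sin(yp),np.cos(yp)])
def F(k=8):
    a=[]
    for _ in range(k): a.append(ctrl.current_contact_force());ctrl.sleep(.02)
    return np.mean(a,0)
E
python3 - <<'E'
from press import *
import json
b=F(15);s=.05
go=lambda s:ctrl.move_linear([*(mt[:2]+n*(.023+s)),.092],.03)
go(.008)
b=F(15);print("base",b)
s=.008
while s>-.022:
    s-=.002;go(s);ctrl.sleep(.1);f=(F()-b)
    fn=f[:2]@n;d=(np.array(ctrl.current_tcp_pos())[:2]-mt[:2])@n-.023
    print(round(s,4),round(d,4),f.round(2),round(fn,2))
    if fn>9: break
json.dump(dict(b=b.tolist(),s=s),open("st.json","w"))
ctrl.sleep(.3);print(F()-b,ctrl.current_tcp_pos(),ctrl.current_torque(),ctrl.current_clock())
im=ctrl.grab_frame("side")[:,:,::-1];cv2.imwrite("pics/s4.png",im);cv2.imwrite("pics/s4c.png",cv2.resize(im[130:200,220:340],(800,467),interpolation=0))
E
```

```text
base [ 0.08303791  0.13635922 -2.33267778]
0.006 0.006 [ 0.04  0.04 -0.07] 0.04
0.004 0.004 [ 0.13 -0.01  0.05] -0.01
0.002 0.002 [-0.09  0.01  0.11] 0.02
0.0 0.0 [-0.27 -0.21  0.16] -0.2
-0.002 -0.002 [0.13 0.05 0.09] 0.04
-0.004 -0.0038 [-0.18  0.98  0.44] 0.99
-0.006 -0.0058 [-0.18  3.13  0.56] 3.13
-0.008 -0.0077 [-0.32  4.99  1.46] 5.0
-0.01 -0.0092 [-0.32  6.72  2.37] 6.72
-0.012 -0.0107 [-0.6   7.79  2.59] 7.81
-0.014 -0.0122 [-0.34  9.21  3.81] 9.22
[-0.81325749  9.31527059  3.83777998] [ 0.49199461 -0.20769487  0.09196049] [ 1.66782604 -0.00329281  0.16459734] 18.225
```

View pics/s4c.png

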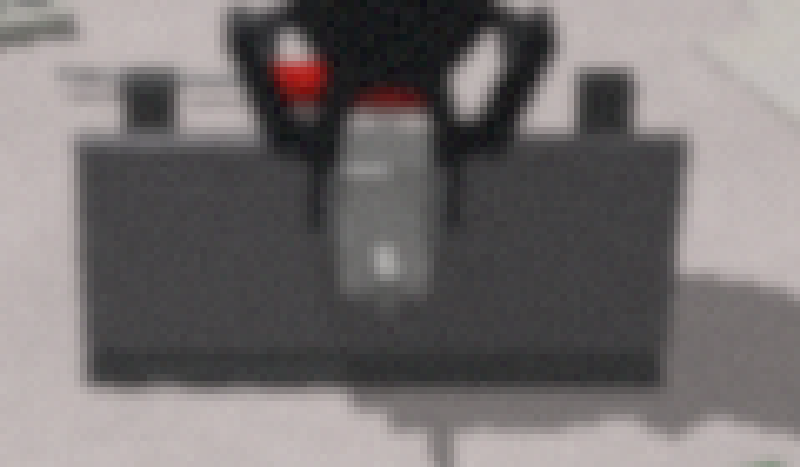

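The side view shows the hook pressed on the panel, with its block spanning columns 337–437 and the panel's top edge running 78–685. I'll check with the wrist camera that the hook hasn't turned in the grip.

```bash
python3 - <<'E'
from press import *
im=ctrl.grab_frame("wrist")[:,:,::-1];cv2.imwrite("pics/w4.png",im)
G=[cv2.cvtColor(cv2.imread(f"pics/{k}.png"),cv2.COLOR_BGR2GRAY) for k in("w3","w4")]
for nm,(r0,r1,c0,c1) in dict(peg=(132,160,240,268),block=(240,320,212,296),frontbot=(200,255,212,296)).items():
    m=cv2.matchTemplate(G[1][r0-12:r1+12,c0-12:c1+12],G[0][r0:r1,c0:c1],cv2.TM_CCOEFF_NORMED);_,v,_,l=cv2.minMaxLoc(m);print(nm,l[0]-12,l[1]-12,round(v,2))
c,T=camT("side");p=np.array(ctrl.current_tcp_pos());A=Rq(ctrl.current_tcp_rot())
pr=project(c,T,[p+A@np.array(t) for t in([.017,.018,.017],[.017,-.018,.017],[.059,0,-.021])])
print("pred crop px",((pr-[220,130]+.5)*800/120).round(0).tolist())
# panel mid from its edges now
y=p[1]-.023;E2=onplane(c,T,[[78/6.667+219.5,146/6.667+129.5],[685/6.667+219.5,146/6.667+129.5]],.125);print(E2,E2.mean(0),"yaw",np.arctan2(*(E2[0]-E2[1])[[1,0]]),"tcp",p)
cv2.imwrite("pics/c4.png",np.hstack([G[0][100:340,160:350],G[1][100:340,160:350]]).repeat(2,0).repeat(2,1))
E
```

```text
peg 0 0 0.99
block 0 0 0.96
frontbot 0 -1 0.79
pred crop px [[340.0, 292.0], [426.0, 293.0], [389.0, 268.0]]
[[ 0.62100717 -0.21912754  0.125     ]
 [ 0.3663343  -0.23420474  0.125     ]] [ 0.49367074 -0.22666614  0.125     ] yaw 0.05913317842076955 tcp [ 0.49202457 -0.20770346  0.09195024]
```

View pics/c4.png

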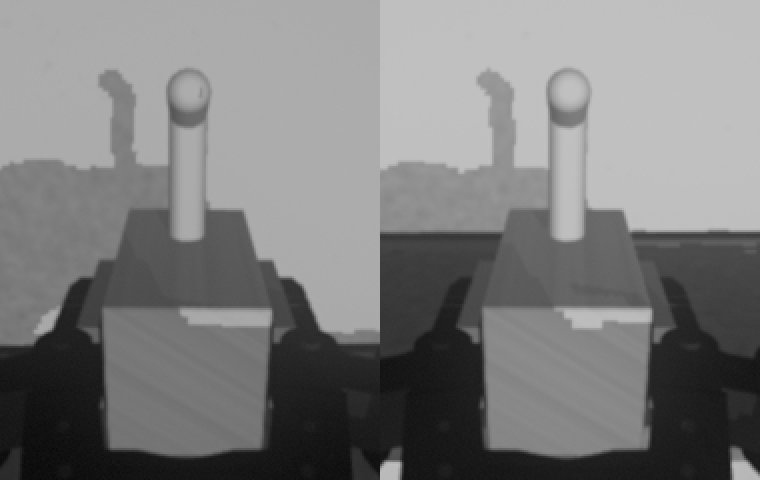

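The side-by-side wrist crops (before and after contact) match to the pixel, so the hook hasn't slipped and is still level. I'll hold briefly, check the force is steady, and hand in.

```bash
python3 - <<'E'
from press import *
import json
b=np.array(json.load(open("st.json"))["b"])
for _ in range(3):
    f=F(10)-b;print(f.round(2),round(f[:2]@n,2));ctrl.sleep(.3)
if 7.5<f[:2]@n<12: print(ctrl.current_clock(),ctrl.sign_off())
E
```

```text
[-0.36  9.5   3.53] 9.51
[-0.48  9.22  3.97] 9.24
[-0.33  9.58  3.56] 9.58
the job is handed in; nothing more can be done
19.725 None
```

The hook is out of the tray and held level and flush on the upstand, centred over the two screw holes to within about 1 mm by my estimate, with a steady push of about 9.5 N; I handed in at 19.7 s, still gripping and pressing, and have not seen the verdict.

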